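# Load a module into the sloping test jig and work its contact lever

## Robot

A 7-joint arm with a two-finger parallel gripper is mounted at the origin on the work surface. World frame = base frame: x ahead of the robot, y to its left, z up, the work surface at z = 0. Lengths are in m, angles in rad, forces in N, time in s.
With the tool pointing down it reaches from about 0.425 to 0.825 m from the base axis. Payload 3.6 kg.
Tool frame: the origin (TCP) lies where the fingers leave the gripper's body, on its centre line; the fingertips stand 73 mm ahead of it and the grasp point (between the pads) lies 54 mm ahead of it; z points along the fingers, y is the line along which they close (so a half turn about z gives the same grasp; the last joint's range is limited). The gripper opens to 85 mm and grips with 20 to 120 N. Pads are 22 mm wide; open, the fingers measure 114 mm over their backs; the gripper's body (76 mm by 85 mm) begins 54 mm behind the grasp point. The pads swing forward as they close: fully open they stand 13 mm farther back than shut.
Start: joints at [-1.175, 0.615, -0.013, 1.423, 0.008, 1.103, -0.04], TCP at [0.267, 0.593, 0.304] pointing down, gripper open.
Joint ranges: [-3.12, 3.12], [-0.3, 2.06], [-1.34, 1.32], [0.26, 2.42], [-1.36, 4.5], [0.01, 1.98], [-2.84, 2.84]. Speed limits (rad/s): [2.79, 2.79, 3.14, 3.14, 3.14, 3.14, 3.14].

## Interface

Orientations are given as a unit quaternion [x, y, z, w].
In Python, from station import arm, snapshot, camera_info, ticket gives the robot as it stands. Calls block until the motion is done:
- arm.movep(position, orientation): joint-space move of the TCP to a pose.
- arm.line_to(position, velocity=0.15, ori=None): straight line of the TCP; ori=None keeps the orientation; velocity is the mean speed in m/s.
- arm.move_j(angles): joint-space move.
- arm.move_gripper(opening, effort=None): opening from 0.0 (shut) to 1.0 (fully open); effort is the grip in N (None keeps the last); returns when the fingers have stopped.
- arm.pause(seconds).
- arm.ik(position, orientation): joint angles nearest the present ones, or None.
- snapshot(name): name is "side" or "top"; returns the picture (400x640x3 uint8, blue, green, red); there is no depth.
- camera_info(name): a dict with "fx", "fy", "cx", "cy" (pixels), "dist_coeffs" ([k1, k2, p1, p2, k3] as OpenCV has them; the pictures are not rectified), "R" (3x3) and "t" (3): a world point X has camera coordinates R X + t. Camera axes: x right, y down, z forward; pixel columns grow to the right and rows downward; lengths in m; the calibration is good to about 2 mm. A picture is of the moment at which its call begins. camera_info takes no time and is no camera call.
A pose or a line that the arm cannot do raises arm.MotionError and nothing moves.
- ticket.finish_job(): hands the job in; it is judged then, once.
Readings, each from a call of its own:
- arm.read_time(): time.
- arm.read_joint_positions(): joint angles.
- arm.read_dq(): joint speeds.
- arm.read_effort(): joint torques, N m.
- arm.read_tool_pos(): TCP position.
- arm.read_eef_rot(): TCP orientation.
- arm.read_ft_force(): force on the tool from outside, world axes, zero at the start.
- arm.read_wrist_torque(): the same for the moment, N m.
- arm.read_opening(): opening from 0.0 (shut) to 1.0 (fully open).
- arm.read_finger_force(): force on a finger pad.
Only numpy, scipy, OpenCV 4.12 (cv2) and the standard library are available. Lean on these libraries where they do the work, as an engineer would, in place of code of your own. Each camera call takes 0.05 s, during which the arm holds its last target. There are 200 camera calls.

## Task

Take the wide module out of the rack and slide it into the sloping slot of the test jig until it is fully home, and let go of it. Then swing the jig's sprung lever down to its stop and let it come all the way back up. Leave the narrow module and the other things on the bench where they are.

Things in the scene. Friction and masses are not known exactly. Their poses are not given: they have to be found in the camera images.
- wide_module: The wide plug-in module: a flat rigid aluminium box 12 (x, thickness) x 74 (y, width) x 110 mm (z, length), about 0.2 kg; either face may lead. Origin: centre of its lower (plug-in) end, z along its length to the grip end. At the start it stands upright in one of the rack's two pockets, 75 mm of it showing.
- narrow_module: The other module in the rack: same look, thickness and height, but only 48 mm wide. Origin at the centre of its lower end. It stays where it is.
- rack: Black block 75 (x) x 200 (y) x 50 mm high, fixed to the table, with two pockets side by side at y = -50 and +50 mm, each 14.5 x 78 mm and 35 mm deep. Origin at the centre of its underside.
- slot: The test jig's close-fitting aluminium slot: inside 14 (x) x 76 (y, level) mm, 55 mm deep, walls 4 mm, flared lips 7 mm past the mouth. Origin: centre of its inner floor; z runs out of the mouth, leaning 30 degrees from vertical towards the jig's +x side. A module that is home has its origin on the slot's origin, z axes in line, 55 mm of it out of the mouth.
- jig: The test jig, fixed to the table: grey base plate 200 (x) x 210 (y) x 14 mm, origin at the centre of its underside, -x side towards the robot. The slot stands at y = -35 mm (slot origin x -30, z 35 mm), the lever left of it (+y) on a post 136 mm high at x 35, y 36 mm. The housing on the slot's -x side is 60 mm high.
- lever (a joint): Sprung lever of the jig, rad: 0 at rest (arm rising 23 degrees from the hinge towards the jig's -x side), growing as the grip end is swung down, 0.8 at its stop (arm 23 degrees below level). It takes about 3 N at the grip to start and 6 N at the stop; the spring brings it back when let go.
- lever_grip (a point): Middle of the lever's grip: a level black bar 18 mm thick and 48 mm long (along the jig's y), on the end of the lever, 120 mm from the hinge. It moves with the lever, from about 162 mm above the table at rest to about 68 mm at the stop.
- lever_hinge (a point): Point on the lever's hinge axis level with the middle of the grip, 115 mm above the table; the axis is along the jig's y.
- spool: Small steel-coloured spool standing on the table, 50 mm across, 42 mm high; origin under its centre. Bystander.
- bottle: Small amber bottle, 34 mm across, 75 mm high; origin under its centre. Bystander.
Not all that is in view belongs to the job. What is shaped like the wide_module but green or pink is not meant.

How it is judged:
By the outcome, as a careful person would: the job done as asked, in the order asked, and still so for the second after the job is handed in, with the robot touching nothing.
It also fails if it takes over 61 s, if anything falls off the work surface, if the arm or the gripper's body presses on something with over 40 N, if the wrist force passes 120 N, or if a joint passes its speed limit or range.

## Working session

There is one attempt and no reset: what is moved stays moved. The work goes in short steps, each a Python script; the robot and the scene stay as the last script left them, time stands still between calls to the robot, and variables do not carry over. Pictures are saved under pics/ and viewed, at most 10 in all, crops included, and the job is handed in when it is done.

```bash
ls; mkdir -p pics
python3 - <<'E'
from station import arm, snapshot, camera_info, ticket
import cv2
for n in("side","top"):
    cv2.imwrite(f"pics/{n}0.png",snapshot(n)); c=camera_info(n); print(n,c)
print(arm.read_time(),arm.read_eef_rot())
E
```

```text
pics
side {'fx': 408.5969294099633, 'fy': 408.5969294099633, 'cx': 321.41378751091645, 'cy': 195.38200060855561, 'dist_coeffs': array([-0.00821579,  0.        ,  0.        ,  0.        ,  0.        ]), 'R': array([[ 0.95861444, -0.28426012,  0.01595448],
       [-0.21179109, -0.74943362, -0.62729082],
       [ 0.19027059,  0.59795102, -0.77862165]]), 't': array([-0.54904215,  0.20535232,  0.86575807])}
top {'fx': 511.8486070851022, 'fy': 511.8486070851022, 'cx': 312.91062674695263, 'cy': 202.3335448215383, 'dist_coeffs': array([-0.03965809,  0.        ,  0.        ,  0.        ,  0.        ]), 'R': array([[ 0.02448018, -0.99966287, -0.00865253],
       [-0.99275558, -0.02329079, -0.11787241],
       [ 0.11763114,  0.01147538, -0.99299105]]), 't': array([0.00188735, 0.59704212, 1.16389194])}
0.1 [ 2.09787594e-01  9.77746287e-01 -1.14660203e-03 -2.20936175e-04]
```

View pics/side0.png

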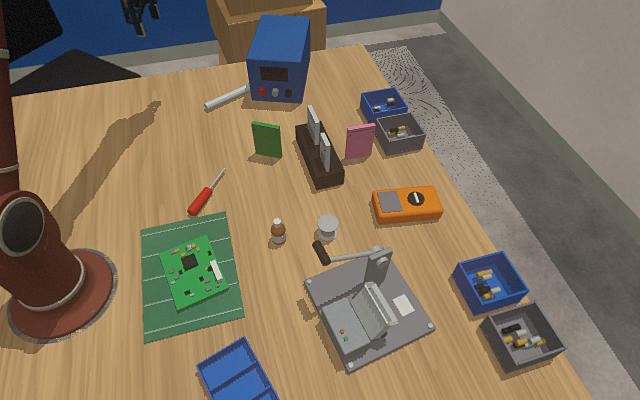

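View pics/top0.png

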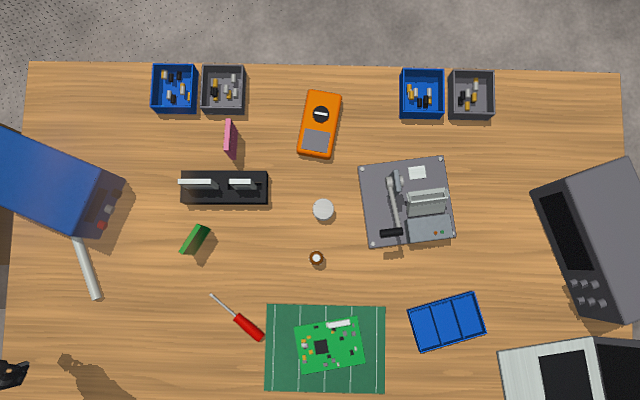

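The side view shows the rack at about (320,155) and the jig at (370,310). The top view shows the rack at (224,188) and the jig at (407,202).

Candidates in the top view are the grey module at (198,182), which is about 37 px wide, the grey module at (240,182), about 28 px, the green block at (195,240) and the pink block at (230,138). The left grey one fits because it is the widest grey plate in the rack. I'll confirm that in an enlarged crop.

Run:
```python
import cv2,numpy as np
s=cv2.imread("pics/side0.png");t=cv2.imread("pics/top0.png")
def c(im,x,y,w,h,W,H):return cv2.resize(im[y:y+h,x:x+w],(W,H),interpolation=cv2.INTER_CUBIC)
a=np.hstack([c(t,170,160,110,55,440,220),c(s,290,100,60,95,360,570)[:220]]) if 0 else None
out=np.zeros((600,800,3),np.uint8)
out[:240,:440]=c(t,170,160,110,60,440,240)      # x4
out[240:600,:400]=c(t,355,150,100,90+10,400,400)[:360] # x4 
out[:300,440:800]=c(s,285,98,90,75+0,360,300)    # x4
out[300:600,400:800]=c(s,300,235,100*4//3,100,400,300) # x3
cv2.imwrite("pics/crop1.png",out)
```

```text
(no output)
```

View pics/crop1.png

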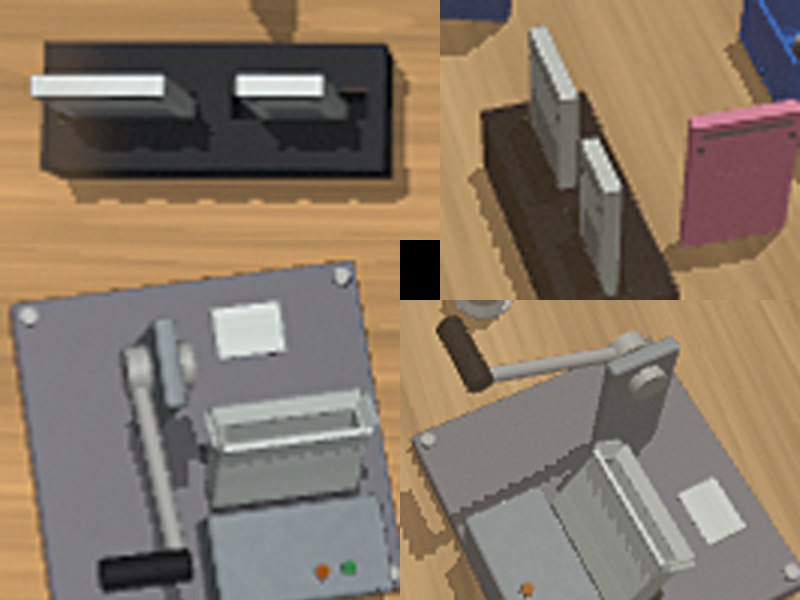

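The crop confirms it. The left module in the top view, which is the far one in the side view, is clearly wider (top edge 131 px against 88 px in the 4x crop), so that is wide_module. Next I'll fit poses from corner pixels in both views.

```bash
cat > h.py <<'E'
import numpy as np, cv2
from station import arm, snapshot, camera_info, ticket
from scipy.optimize import least_squares, minimize
from scipy.spatial.transform import Rotation as Ro
def proj(n,X):
    c=camera_info(n);K=np.array([[c['fx'],0,c['cx']],[0,c['fy'],c['cy']],[0,0,1]])
    return cv2.projectPoints(np.atleast_2d(np.float64(X)),cv2.Rodrigues(c['R'])[0],c['t'],K,c['dist_coeffs'])[0][:,0]
def place(p,L):  # p=x,y,z,yaw
    return np.atleast_2d(L)@Ro.from_euler('z',p[3]).as_matrix().T+p[:3]
def fit(p0,obs): # obs: list (cam, local pts, pixels)
    f=lambda p:np.concatenate([(proj(n,place(p,L))-px).ravel() for n,L,px in obs])
    r=least_squares(f,p0);return r.x,r.fun.reshape(-1,2)
# edges: gradient-based refinement; E list of (A,B) local segments
def refine(p0,edges,imgs,only_z=None):
    G={}
    for n,im in imgs.items():
        g=cv2.GaussianBlur(cv2.cvtColor(im,cv2.COLOR_BGR2GRAY).astype(np.float32),(0,0),1.0)
        G[n]=(cv2.Sobel(g,cv2.CV_32F,1,0)/8,cv2.Sobel(g,cv2.CV_32F,0,1)/8)
    def cost(p):
        s=0
        for n,A,B in edges:
            t=np.linspace(.06,.94,40)[:,None];q=proj(n,place(p,A+(np.array(B)-A)*t)).astype(np.float32)
            d=q[-1]-q[0];d/=np.linalg.norm(d);nn=np.array([-d[1],d[0]])
            gx,gy=[cv2.remap(g,q[:,0:1].copy(),q[:,1:2].copy(),cv2.INTER_LINEAR) for g in G[n]]
            s-=np.abs((gx*nn[0]+gy*nn[1]).mean())
        return s
    S=np.array([.003,.003,.003,.02])
    r=minimize(lambda u:cost(p0+u*S),np.zeros(4),method='Nelder-Mead',options=dict(initial_simplex=np.vstack([np.zeros(4),np.eye(4)]),maxiter=400))
    return p0+r.x*S,cost(p0),r.fun
E
cat > m.py <<'E'
from h import *
np.set_printoptions(precision=4,suppress=True)
I={n:cv2.imread(f"pics/{n}0.png") for n in("side","top")}
a,b=.006,.037
M=np.array([[-a,b,0],[a,b,0],[a,-b,0],[-a,-b,0]])
ms=np.array([(307.5,106),(311,104.75),(319.75,121.25),(315.5,123)])
mt=np.array([(178.25,184.25),(177.75,179.25),(210.5,178.75),(211.25,183.75)])-.4
pm,r=fit([.65,.25,.125,0],[("side",M,ms),("top",M,mt)]);print("mod",pm,np.abs(r).max(),r.std())
E=[(n,M[i],M[(i+1)%4]) for n in I for i in range(4)]
print("ref",*refine(pm,E,I))
P=np.array([[-.1,.105,.014],[.1,.105,.014],[.1,-.105,.014],[-.1,-.105,.014]])
pt=np.array([(370,249),(357.5,165),(443.2,155.3),(457,242)])
ps=np.array([(305,281),(385,247),(435,325),(349,370)])
pj,r=fit([.6,-.15,0,0.1],[("side",P,ps),("top",P,pt)]);print("jig",pj);print(r)
E=[(n,P[i],P[(i+1)%4]) for n in I for i in range(4) if not(n=="side" and i in(1,))]
pj2,c0,c1=refine(pj,E,I);print("ref",pj2,c0,c1)
for n,k in(("side",0),("side",1),("top",0),("top",1)):
    pass
for n in I:print(n,*refine(pj2,[e for e in E if e[0]==n],I))
# overlay
s=.5;c=np.sqrt(.75)
def slotpt(x,y,z):return np.array([-.03+c*x+s*z,-.035+y,.035-s*x+c*z])
def rect(x,y,z):return np.array([slotpt(i*x,j*y,z) for i,j in((-1,1),(1,1),(1,-1),(-1,-1))])
def ov(n,x0,y0,w,h,k):
    im=cv2.resize(I[n][y0:y0+h,x0:x0+w],None,fx=k,fy=k,interpolation=cv2.INTER_CUBIC)
    def pl(X,col):cv2.polylines(im,[np.int32(((proj(n,X)-[x0,y0]+.5)*k-.5)*16)],True,col,1,cv2.LINE_AA,4)
    pl(place(pj2,P),(0,0,255));pl(place(pj2,rect(.007,.038,.055)),(0,255,0));pl(place(pj2,rect(.011,.042,0.055)),(255,0,255))
    pl(place(pj2,rect(.007,.038,.062)),(255,255,0))
    pl(place(pm,M),(0,0,255));return im
A=np.hstack([ov("top",355,150,105,105,3.81),ov("side",300,235,140,140,400/140)])[:400]
B=np.hstack([ov("top",170,165,100,50,4),ov("side",290,98,100,50,4)])
cv2.imwrite("pics/ov1.png",np.vstack([A[:,:800],B]))
E
python3 m.py
```

```text
mod [0.629  0.2771 0.1209 0.0382] 1.4243116581791355 0.6176086907697982
ref [0.6283 0.2768 0.1238 0.0186] -219.68764 -227.0617218017578
jig [ 0.6088 -0.2072  0.0015  0.1484]
[[-2.8388 -2.0609]
 [-2.3172 -1.0721]
 [ 0.9963  2.902 ]
 [-2.0748  1.9873]
 [-1.1192 -1.1755]
 [ 0.0316 -0.0704]
 [ 0.6224 -1.0199]
 [-0.2162 -5.3254]]
ref [ 0.6114 -0.2051 -0.0029  0.1531] -52.93467 -64.37957000732422
side [ 0.6204 -0.2013 -0.0117  0.1497] -22.198189 -32.760711669921875Traceback (most recent call last):
  File "m.py", line 19, in <module>
    for n in I:print(n,*refine(pj2,[e for e in E if e[0]==n],I))
                        ~~~~~~^^^^^^^^^^^^^^^^^^^^^^^^^^^^^^^^^
  File "h.py", line 28, in refine
    r=minimize(lambda u:cost(p0+u*S),np.zeros(4),method='Nelder-Mead',options=dict(initial_simplex=np.vstack([np.zeros(4),np.eye(4)]),maxiter=400))
    res = _minimize_neldermead(fun, x0, args, callback, bounds=bounds,
                               **options)
    fxcc = func(xcc)
    fx = function(np.copy(x), *(wrapper_args + args))
  File "h.py", line 28, in <lambda>
    r=minimize(lambda u:cost(p0+u*S),np.zeros(4),method='Nelder-Mead',options=dict(initial_simplex=np.vstack([np.zeros(4),np.eye(4)]),maxiter=400))
                        ~~~~^^^^^^^^
  File "h.py", line 22, in cost
    t=np.linspace(.06,.94,40)[:,None];q=proj(n,place(p,A+(np.array(B)-A)*t)).astype(np.float32)
                                        ~~~~^^^^^^^^^^^^^^^^^^^^^^^^^^^^^^^^
  File "h.py", line 6, in proj
    c=camera_info(n);K=np.array([[c['fx'],0,c['cx']],[0,c['fy'],c['cy']],[0,0,1]])
ValueError: time passes only in moves, steps and waits
```

```bash
python3 - <<'E'
s=open('h.py').read()
s=s.replace("def proj(n,X):\n    c=camera_info(n);","CI={n:camera_info(n) for n in('side','top')}\ndef proj(n,X):\n    c=CI[n];")
s=s.replace("least_squares(f,p0)","least_squares(f,p0,loss='soft_l1')")
open('h.py','w').write(s)
m=open('m.py').read()
m=m.replace("print(r)","print(r)\nr=0",1).replace("(457,242)","(456,237.5)")
m=m.replace("for n in I:print(n,*refine(pj2,[e for e in E if e[0]==n],I))\n","")
open('m.py','w').write(m)
E
python3 m.py
```

```text
mod [0.6289 0.2771 0.1208 0.0425] 1.5198116645638606 0.628616979275252
ref [0.6284 0.2769 0.1237 0.022 ] -218.62419 -227.28118896484375
jig [ 0.61   -0.2071 -0.0029  0.1542]
[[-2.3911 -0.9494]
 [-2.4306 -0.3068]
 [ 1.1159  3.1386]
 [-1.1698  2.5871]
 [-1.0479 -1.4296]
 [-0.3337  0.0399]
 [-0.1285 -1.3619]
 [ 0.4523 -1.5461]]
ref [ 0.6111 -0.205  -0.0027  0.1476] -53.468407 -63.95844650268555
```

View pics/ov1.png

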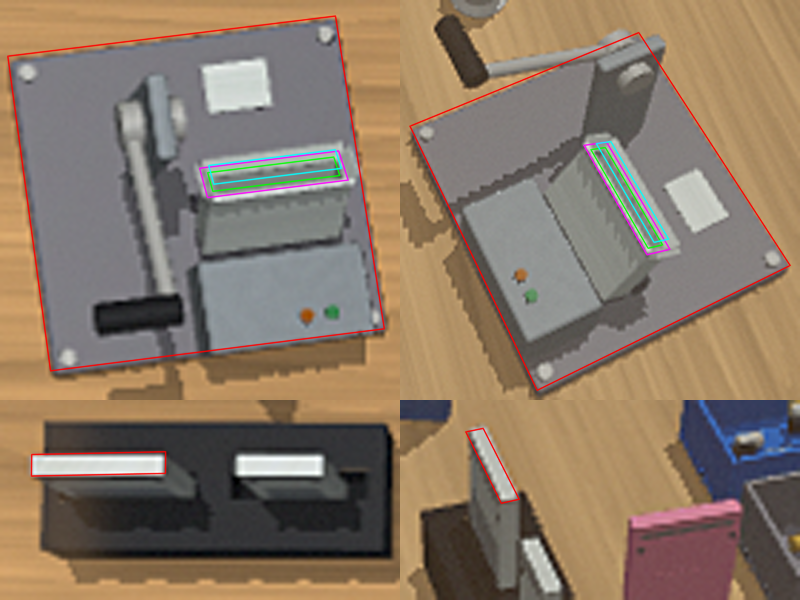

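The fits overlay well in both views: the plate outline and module top lie on their edges, and the fitted module top at z≈0.124 agrees with 15+110 mm. Next I'll check reach along the path.

```bash
cat > p.py <<'E'
from h import *
np.set_printoptions(precision=4,suppress=True)
MOD=np.array([.6284,.2769,.1237,.022]); JIG=np.array([.6111,-.205,0,.1495])
GP=.054; D=.020   # grasp point, depth below module top
RJ=Ro.from_euler('z',JIG[3]); s,c=.5,np.sqrt(.75)
jig=lambda x,y,z: RJ.apply([x,y,z])+JIG[:3]
SZ=RJ.apply([s,0,c]); SX=RJ.apply([c,0,-s]); SY=RJ.apply([0,1,0]); SO=jig(-.03,-.035,.035)
def ori(y,z):
    y,z=np.array(y),np.array(z); return Ro.from_matrix(np.c_[np.cross(y,z),y,z]).as_quat()
def qmod(sg): return ori([sg*np.cos(MOD[3]),sg*np.sin(MOD[3]),0],[0,0,-1])
def qslot(sg): return ori(sg*SX,-SZ)
def tslot(h,dx=0,dy=0): # TCP with module bottom h above slot floor
    return SO+SZ*(h+.110-D+GP)+SX*dx+SY*dy
E
python3 - <<'E'
from p import *
z=MOD[2]-D+GP
for sg in(1,-1):
    for dz in(0,.1,.15,.2,.25): 
        q=arm.ik([*MOD[:2],z+dz],qmod(sg)); print(sg,'rack',dz,q)
    for h in(0,.06,.1,.15,.2,.25):
        q=arm.ik(tslot(h),qslot(sg)); print(sg,'slot',h,tslot(h),q)
# lever grip from both views
cT=np.array([391.5,232.4]);
f=lambda p:proj("top",[[p[0],p[1],.162]])[0]-cT
g=least_squares(f,[.5,-.15]).x;print('grip top-view@.162',RJ.inv().apply(np.r_[g,0]-JIG[:3]), proj("side",[[*g,.162]]))
E
```

```text
1 rack 0 [-0.5636  0.829   0.218   1.4575 -0.2088  0.8778 -0.2585]
1 rack 0.1 [-0.5858  0.7267  0.2642  1.3668 -0.1987  1.074  -0.2687]
1 rack 0.15 [-0.5918  0.6862  0.2804  1.3016 -0.1908  1.1797 -0.2771]
1 rack 0.2 [-0.5944  0.6541  0.293   1.2222 -0.1839  1.2908 -0.286 ]
1 rack 0.25 [-0.5934  0.6315  0.3033  1.1267 -0.1796  1.4081 -0.2945]
1 slot 0 [ 0.6578 -0.2334  0.1597] [ 0.0829  1.0673  0.4203  1.03   -0.1088  1.5551  0.5601]
1 slot 0.06 [ 0.6875 -0.2289  0.2117] [ 0.0883  1.0759  0.4384  0.8519 -0.1206  1.7242  0.5579]
1 slot 0.1 [ 0.7073 -0.2259  0.2463] [ 0.0993  1.0968  0.4532  0.7006 -0.1356  1.8532  0.5552]
1 slot 0.15 [ 0.732  -0.2222  0.2896] None
1 slot 0.2 [ 0.7567 -0.2185  0.3329] None
1 slot 0.25 [ 0.7815 -0.2147  0.3762] None
-1 rack 0 [-0.1774  0.8718 -0.5162  1.4424  0.4813  0.9547  2.3429]
-1 rack 0.1 [-0.1807  0.7628 -0.5186  1.3505  0.3885  1.129   2.4183]
-1 rack 0.15 [-0.1882  0.7183 -0.5123  1.2851  0.3499  1.2259  2.4521]
-1 rack 0.2 [-0.2     0.682  -0.5017  1.2055  0.3175  1.3296  2.4827]
-1 rack 0.25 [-0.2164  0.6551 -0.4877  1.1101  0.2921  1.4409  2.5101]
-1 slot 0 [ 0.6578 -0.2334  0.1597] [-0.1198  1.2568  1.1307  1.0403 -0.6479  1.6894 -2.2088]
-1 slot 0.06 [ 0.6875 -0.2289  0.2117] [-0.0763  1.2319  1.1311  0.8619 -0.6355  1.8319 -2.2726]
-1 slot 0.1 [ 0.7073 -0.2259  0.2463] [-0.0336  1.2254  1.1314  0.7103 -0.6457  1.9424 -2.3244]
-1 slot 0.15 [ 0.732  -0.2222  0.2896] None
-1 slot 0.2 [ 0.7567 -0.2185  0.3329] None
-1 slot 0.25 [ 0.7815 -0.2147  0.3762] None
grip top-view@.162 [-0.0792  0.0674  0.    ] [[319.9511 252.9175]]
```

Run:
```python
from p import *
z=MOD[2]-D+GP; q=qmod(1)
arm.move_gripper(.4,60)
arm.movep([*MOD[:2],z+.14],q); print(arm.read_time())
arm.line_to([*MOD[:2],z],.12)
f0=arm.read_ft_force()
arm.move_gripper(0,60); arm.pause(.2)
print(arm.read_opening(),arm.read_finger_force(),arm.read_ft_force()-f0,arm.read_time())
arm.line_to([*MOD[:2],z+.06],.08); print(arm.read_ft_force())
arm.line_to([*MOD[:2],z+.24],.2); print(arm.read_opening(),arm.read_ft_force(),arm.read_time())
a=jig(.06,-.035,0); arm.movep([a[0],a[1],z+.24],ori(RJ.apply([1,0,0]),[0,0,-1]))
print(arm.read_time())
try: arm.line_to(tslot(.1),.15,ori=qslot(1))
except arm.MotionError as e: print(e); arm.movep(tslot(.1),qslot(1))
arm.pause(.3); print(arm.read_tool_pos(),tslot(.1),arm.read_time())
arm.line_to(tslot(.072),.1);arm.pause(.3);print(arm.read_ft_force())
for n in("side","top"): cv2.imwrite(f"pics/{n}1.png",snapshot(n))
A=cv2.imread("pics/top1.png")[140:240,355:455];B=cv2.imread("pics/side1.png")[220:320,320:420]
cv2.imwrite("pics/c2.png",cv2.resize(np.hstack([A,B]),None,fx=4,fy=4,interpolation=cv2.INTER_CUBIC))
```

```text
2.4
0.13600088570965083 59.505178928375244 [-0.4834  0.8443  6.3643] 4.2333
[-0.1378  0.8996 -3.375 ]
0.13119036220982822 [-0.1707  0.2186 -2.7482] 6.1833
8.0333
[ 0.7072 -0.2261  0.2475] [ 0.7073 -0.2259  0.2463] 9.5167
[ 0.0021 -0.1175 -2.5153]
```

View pics/c2.png

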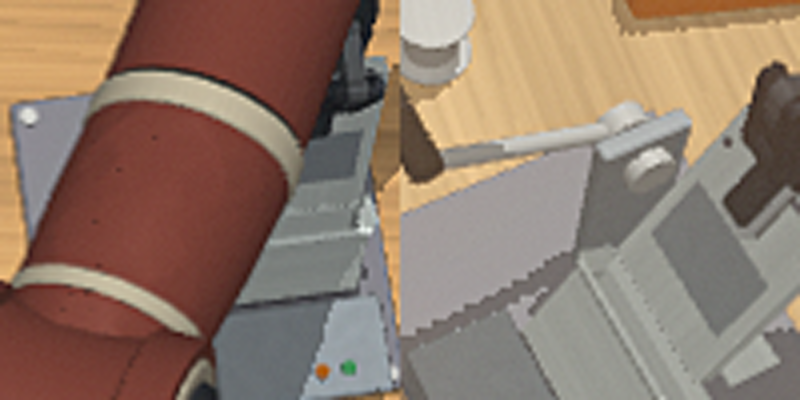

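The module is held in front of the slot mouth. In the side crop its lower left corner is about (612,262), just at the rim, and the top view is half hidden by the arm. I'll insert with force feedback.

```bash
cat > ins.py <<'E'
from p import *
import sys
def go(h0,h1,dx=0,dy=0,lim=12,step=.004):
    f0=FT0
    h=h0
    while h>h1+1e-6:
        h=max(h1,h-step); arm.line_to(tslot(h,dx,dy),.06)
        f=np.array(arm.read_ft_force())-f0; l=np.array([f@SX,f@SY,f@SZ])
        print(round(h,4),l,'T',np.array(arm.read_wrist_torque()))
        if np.abs(l).max()>lim: return h,False
    return h,True
FT0=np.array([0,-.12,-2.5])
E
python3 - <<'E'
from ins import *
r=go(.072,.044); p=arm.read_tool_pos()-SO-SZ*.144
print(r,p@SX,p@SY,p@SZ,arm.read_time())
E
```

```text
0.068 [ 0.2803 -0.5471  0.0454] T [ 0.1353 -0.8415  0.0084]
0.064 [ 0.1216 -0.4709 -0.2736] T [ 0.0943 -0.8017  0.0197]
0.06 [ 0.2763  0.278  -0.1906] T [ 0.1169 -0.8412  0.0155]
0.056 [ 0.8431  0.7125 -0.1102] T [ 0.1525 -0.7827  0.0135]
0.052 [-0.0348  0.132   5.0168] T [ 0.1185 -0.7455 -0.0604]
0.048 [-2.5887  1.6867 15.8703] T [ 0.392  -0.1872 -0.1603]
(0.04799999999999997, False) -0.0006159407363702804 0.00020830633904930822 0.053610806308278774 11.85
```

```bash
cat > adm.py <<'E'
from ins import *
def st():
    p=np.array(arm.read_tool_pos())-SO-SZ*.144; return np.array([p@SX,p@SY,p@SZ])
def adm(h,dx,dy,n,fz=10,k=.00015,hmin=0.):
    for i in range(n):
        f=np.array(arm.read_ft_force())-FT0; l=np.array([f@SX,f@SY,f@SZ]); p=st()
        print(i,'cmd',np.round([h,dx,dy],4),'pos',p*1e3,'F',l)
        if p[2]<.001 or np.abs(l).max()>35: break
        dx+=np.clip(k*l[0],-.0006,.0006); dy+=np.clip(k*l[1],-.0006,.0006)
        h=max(hmin,h-np.clip((fz-l[2])*.0004,-.003,.004))
        arm.line_to(tslot(h,dx,dy),.05)
    return h,dx,dy
E
python3 - <<'E'
from adm import *
print(adm(.048,0,0,14),arm.read_time())
E
```

```text
0 cmd [0.048 0.    0.   ] pos [-0.6159  0.2083 53.6108] F [-2.5887  1.6867 15.8703]
1 cmd [ 0.0503 -0.0004  0.0003] pos [-0.5309  0.2246 53.6426] F [-1.263   0.6724 11.3982]
2 cmd [ 0.0509 -0.0006  0.0004] pos [-0.5141  0.2416 53.6506] F [ 0.1876  0.4786 10.757 ]
3 cmd [ 0.0512 -0.0005  0.0004] pos [-0.4628  0.2423 53.6825] F [-1.3512  0.116   9.323 ]
4 cmd [ 0.0509 -0.0008  0.0004] pos [-0.569   0.2858 53.6513] F [-0.2976  0.3217 10.1232]
5 cmd [ 0.051  -0.0008  0.0005] pos [-0.5794  0.2829 53.6596] F [-0.0999 -0.1516 10.1906]
6 cmd [ 0.0511 -0.0008  0.0005] pos [-0.5607  0.2939 53.6508] F [-0.0402 -0.0187  9.4237]
7 cmd [ 0.0508 -0.0008  0.0005] pos [-0.627   0.2756 53.6369] F [-0.5797 -0.2491 10.9538]
8 cmd [ 0.0512 -0.0009  0.0004] pos [-0.5951  0.2836 53.6795] F [ 0.4117 -0.3186  9.5359]
9 cmd [ 0.051  -0.0008  0.0004] pos [-0.607   0.2471 53.6607] F [-0.2235 -0.6777 10.7384]
10 cmd [ 0.0513 -0.0009  0.0003] pos [-0.5547  0.2325 53.6759] F [-1.1807 -0.29    9.8097]
11 cmd [ 0.0512 -0.0011  0.0002] pos [-0.6359  0.1889 53.6538] F [-0.4988 -0.3426  9.899 ]
12 cmd [ 0.0512 -0.0011  0.0002] pos [-0.6401  0.2318 53.6468] F [1.1911 0.6897 9.4202]
13 cmd [ 0.051  -0.0009  0.0003] pos [-0.6483  0.225  53.6506] F [-0.7956  0.0775  9.6051]
(np.float64(0.05081925256602896), np.float64(-0.001069255613158713), np.float64(0.0002991458997944606)) 15.35
```

Run:
```python
from adm import *
for n in("side","top"): cv2.imwrite(f"pics/{n}2.png",snapshot(n))
A=cv2.imread("pics/top2.png")[160:235,395:470];B=cv2.imread("pics/side2.png")[245:345,340:440]
A=cv2.resize(A,(300,300),interpolation=cv2.INTER_CUBIC);B=cv2.resize(B,(500,500),interpolation=cv2.INTER_CUBIC)
o=np.zeros((500,800,3),np.uint8);o[:300,:300]=A;o[:,300:]=B
cv2.imwrite("pics/c3.png",o)
```

```text
(no output)
```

View pics/c3.png

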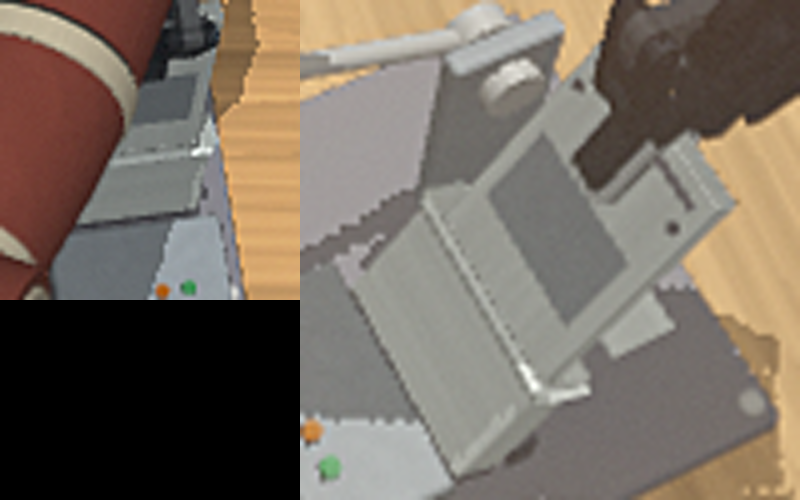

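The side crop shows the module's right edge at the slot's -y lip, near (545,380). Its left edge meets the rim at (467,210), while the rim ends at (430,190). The module therefore sits too far toward -y, and I'll quantify that by projection.

Run:
```python
from adm import *
p=st();print(p)
cr=lambda X:((proj("side",X)-[340,245]+.5)*5-.5+[300,0]).round(0).tolist()
S=lambda x,y,z:SO+SX*x+SY*y+SZ*z
M=lambda x,y,z:S(x+p[0],y+p[1],z+p[2])
print('mod -x face: topR,topL,botR,botL',cr([M(-.006,-.037,.11),M(-.006,.037,.11),M(-.006,-.037,0),M(-.006,.037,0)]))
print('slot outer wall mouth -x: R,L',cr([S(-.011,-.042,.055),S(-.011,.042,.055)]),'lip end',cr([S(-.011,-.042,.062),S(-.011,.042,.062)]))
print('slot wall foot',cr([S(-.011,-.042,0.0),S(-.011,.042,0)]))
print('1mm y at bottom edge',np.array(cr([S(0,.01,.055)]))-np.array(cr([S(0,0,.055)])))
```

```text
[-0.0007  0.0003  0.0537]
mod -x face: topR,topL,botR,botL [[711.0, 205.0], [595.0, 33.0], [532.0, 380.0], [434.0, 212.0]]
slot outer wall mouth -x: R,L [[533.0, 392.0], [422.0, 201.0]] lip end [[544.0, 382.0], [432.0, 190.0]]
slot wall foot [[453.0, 470.0], [351.0, 281.0]]
1mm y at bottom edge [[-13. -23.]]
```

Run:
```python
from adm import *
p=st()
S=lambda x,y,z:SO+SX*x+SY*y+SZ*z
M=lambda x,y,z:S(x+p[0],y+p[1],z+p[2])
o=cv2.imread("pics/side2.png")[225:345,340:440]
o=cv2.resize(o,(650,780),interpolation=cv2.INTER_LANCZOS4)[:600]
k=6.5
def pl(X,col):cv2.polylines(o,[np.int32(((proj("side",X)-[340,225]+.5)*k-.5)*16)],True,col,1,cv2.LINE_AA,4)
for x in(-.006,.006): pl([M(x,-.037,0),M(x,.037,0),M(x,.037,.11),M(x,-.037,.11)],(0,0,255) if x<0 else (0,255,255))
pl([S(-.007,-.038,.055),S(-.007,.038,.055),S(.007,.038,.055),S(.007,-.038,.055)],(0,255,0))
cv2.imwrite("pics/c4.png",o)
```

```text
(no output)
```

View pics/c4.png

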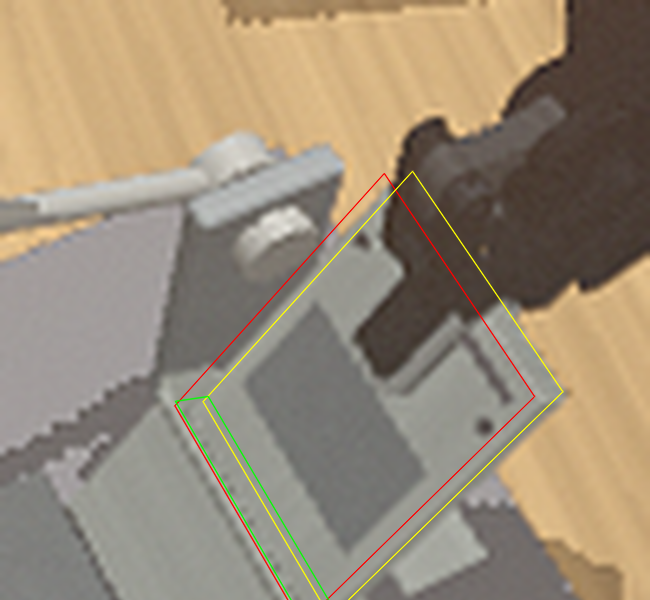

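Run:
```python
from adm import *
p=st(); g=cv2.GaussianBlur(cv2.imread("pics/side2.png"),(0,0),.5)
S=lambda x,y,z:SO+SX*x+SY*y+SZ*z
M=lambda x,y,z:S(x+p[0],y+p[1],z+p[2])
# sample the -x face plane along y at several heights: rows gray for y from -50..50 mm, step 2
ys=np.arange(-.048,.0481,.002)
print('y mm',(ys*1e3).astype(int).tolist())
for z in (.015,.02,.025,.03,.04,.05,.06,.07,.08,.09,.1):
    q=proj("side",[M(-.006,y,z) for y in ys]).astype(np.float32)
    v=cv2.remap(g,q[:,:1].copy(),q[:,1:].copy(),cv2.INTER_LINEAR)[:,0].mean(1)
    print(int(z*1e3),v.astype(int).tolist())
y0=[-.02,-.03,.02,.03]
zs=np.arange(.084,.125,.002);print('z',(zs*1e3).astype(int).tolist())
for y in (-.034,-.03,-.024):
    q=proj("side",[M(-.006,y,z) for z in zs]).astype(np.float32)
    print(y,cv2.remap(g,q[:,:1].copy(),q[:,1:].copy(),cv2.INTER_LINEAR)[:,0].mean(1).astype(int).tolist())
```

```text
y mm [-48, -46, -44, -41, -39, -37, -35, -33, -31, -29, -27, -25, -23, -21, -19, -17, -15, -13, -11, -9, -7, -5, -3, -1, 0, 2, 4, 6, 8, 10, 12, 14, 16, 18, 20, 22, 24, 26, 28, 30, 32, 34, 36, 38, 40, 42, 44, 46, 48]
15 [156, 160, 152, 136, 143, 152, 152, 150, 148, 148, 148, 150, 150, 149, 151, 154, 152, 151, 150, 151, 151, 150, 150, 151, 152, 150, 150, 151, 150, 150, 149, 150, 150, 149, 148, 148, 149, 150, 153, 153, 149, 147, 149, 144, 118, 106, 105, 105, 106]
20 [164, 165, 154, 136, 143, 151, 151, 150, 149, 149, 148, 150, 150, 149, 150, 153, 154, 152, 149, 152, 152, 150, 150, 153, 152, 151, 151, 150, 150, 150, 150, 150, 150, 149, 149, 149, 149, 150, 153, 154, 152, 152, 133, 117, 108, 106, 107, 106, 105]
25 [130, 131, 130, 133, 144, 152, 151, 150, 148, 145, 144, 144, 148, 143, 149, 149, 146, 149, 146, 150, 148, 144, 144, 146, 146, 147, 146, 143, 149, 143, 146, 145, 143, 143, 145, 144, 146, 147, 152, 155, 146, 118, 105, 104, 106, 106, 105, 106, 106]
30 [108, 109, 114, 129, 146, 151, 152, 152, 136, 115, 114, 115, 116, 115, 114, 114, 114, 115, 113, 114, 115, 114, 115, 114, 114, 114, 115
[... 1554 characters left out ...]
 177, 169, 136, 110, 102, 104]
100 [171, 174, 164, 138, 140, 150, 149, 141, 129, 134, 128, 124, 134, 129, 125, 134, 135, 125, 109, 117, 135, 116, 72, 60, 62, 63, 62, 62, 63, 64, 64, 61, 64, 62, 62, 58, 59, 80, 132, 150, 152, 167, 182, 180, 181, 182, 181, 177, 182]
z [84, 86, 88, 90, 92, 94, 96, 98, 100, 102, 104, 106, 108, 110, 112, 114, 116, 118, 120, 122, 124]
-0.034 [150, 150, 132, 96, 91, 121, 149, 151, 141, 134, 134, 147, 151, 154, 158, 151, 146, 154, 165, 169, 172]
-0.03 [149, 148, 145, 136, 140, 147, 150, 148, 134, 107, 120, 147, 150, 156, 157, 150, 150, 151, 159, 169, 170]
-0.024 [148, 147, 147, 148, 148, 148, 150, 149, 134, 106, 120, 145, 149, 155, 158, 152, 152, 162, 173, 171, 172]
```

Sampling along the face shows it spans about -40 to +33 mm, with label and hole centres at -2.4 mm. The module is offset about -2.5 mm along y in the hand, and its edges are parallel to the slot. I'll back off, shift +2.5 mm and retry.

Run:
```python
from adm import *
arm.line_to(tslot(.066,-.0008,0),.08); arm.line_to(tslot(.066,-.0005,.0026),.05)
r=go(.066,.044,-.0005,.0026,lim=14); print(st()*1e3)
print(adm(r[0],-.0005,.0026,8),arm.read_time())
```

```text
0.062 [0.2544 0.9622 0.4487] T [ 0.1402 -0.8024  0.0164]
0.058 [0.527  0.3873 0.285 ] T [ 0.117  -0.8123  0.016 ]
0.054 [ 0.0938 -0.188  -0.8848] T [ 0.0763 -0.9488  0.037 ]
0.05 [-1.2861  0.7973  8.2881] T [ 0.1831 -0.4591 -0.0576]
0.046 [-3.7026  0.4512 18.3744] T [ 0.4202  0.1123 -0.201 ]
[-1.5921  2.6754 53.5075]
0 cmd [ 0.046  -0.0005  0.0026] pos [-1.5921  2.6754 53.5075] F [-3.7026  0.4512 18.3744]
1 cmd [ 0.049  -0.0011  0.0027] pos [-1.4414  2.5158 53.527 ] F [-1.4327 -0.1041 13.6409]
2 cmd [ 0.0505 -0.0013  0.0027] pos [-1.2928  2.4941 53.5616] F [-0.5033 -0.9239 11.6557]
3 cmd [ 0.0511 -0.0013  0.0025] pos [-1.2238  2.4089 53.5692] F [-0.3464 -0.0738 10.2498]
4 cmd [ 0.0512 -0.0014  0.0025] pos [-1.221   2.4156 53.6023] F [-1.5342 -0.0572 10.212 ]
5 cmd [ 0.0513 -0.0016  0.0025] pos [-1.3144  2.3781 53.5766] F [ 0.0421  0.1975 10.3912]
6 cmd [ 0.0515 -0.0016  0.0025] pos [-1.2866  2.3971 53.5976] F [ 0.8124 -0.3714  9.1008]
7 cmd [ 0.0511 -0.0015  0.0025] pos [-1.2791  2.4027 53.5817] F [ 0.3092  0.0368 10.7734]
(np.float64(0.05140955608306358), np.float64(-0.0014533222225063438), np.float64(0.002473245505682636)) 19.2917
```

Run:
```python
from adm import *
W=[]
for i in range(20):
    f=np.array(arm.read_ft_force())-FT0; T=np.array(arm.read_wrist_torque())-[.128,-.807,.016]
    W.append([*(f@v for v in(SX,SY,SZ)),*(T@v for v in(SX,SY,SZ))]); arm.pause(.02)
W=np.array(W);print(W.mean(0),W.std(0));m=W.mean(0)
for L in(.144,.25,.3): print(L,'ry',(m[3]-L*m[1])/m[2]*1e3,'rx',(-L*m[0]-m[4])/m[2]*1e3)
# side view: sample across the mouth, along x just in front of -y side? print module face vs. lip in the top view
cv2.imwrite("pics/side3.png",snapshot("side"));cv2.imwrite("pics/top3.png",snapshot("top"))
g=cv2.imread("pics/top3.png");p=st()
S=lambda x,y,z:SO+SX*x+SY*y+SZ*z
xs=np.arange(-.03,.0301,.0015)
print((xs*1e3).round(1).tolist())
for y in(-.034,-.028,-.02,-.012):
    for n in("top","side"):
        im=cv2.imread(f"pics/{n}3.png")
        q=proj(n,[S(x,y,.062) for x in xs]).astype(np.float32)
        print(n,y,cv2.remap(im,q[:,:1].copy(),q[:,1:].copy(),cv2.INTER_LINEAR)[:,0].mean(1).astype(int).tolist())
```

```text
[ 0.0522 -0.3573  9.717   0.0539 -0.0411 -0.0318] [0.6064 0.4447 0.3454 0.0217 0.0343 0.0274]
0.144 ry 10.842192172836967 rx 3.4578340163014856
0.25 ry 14.74008276034212 rx 2.8889469416494307
0.3 ry 16.57871039595776 rx 2.620603981907896
[-30.0, -28.5, -27.0, -25.5, -24.0, -22.5, -21.0, -19.5, -18.0, -16.5, -15.0, -13.5, -12.0, -10.5, -9.0, -7.5, -6.0, -4.5, -3.0, -1.5, 0.0, 1.5, 3.0, 4.5, 6.0, 7.5, 9.0, 10.5, 12.0, 13.5, 15.0, 16.5, 18.0, 19.5, 21.0, 22.5, 24.0, 25.5, 27.0, 28.5, 30.0]
top -0.034 [142, 143, 137, 124, 117, 113, 146, 202, 225, 229, 164, 103, 95, 83, 97, 109, 115, 120, 125, 126, 125, 125, 125, 122, 116, 106, 95, 91, 88, 87, 87, 87, 88, 88, 88, 88, 88, 88, 88, 88, 86]
side -0.034 [148, 149, 150, 150, 146, 138, 144, 160, 203, 240, 204, 170, 155, 149, 147, 149, 151, 151, 152, 151, 149, 147, 141, 134, 133, 135, 138, 142, 134, 125, 112, 105, 107, 109, 109, 109, 106, 106, 108, 120, 141]
top -0.028 [126, 123, 122, 122, 121, 120, 121, 141, 156, 146, 134, 120, 116, 120, 122, 122, 123, 124, 124, 124, 126, 128, 118, 108, 98, 89, 88, 88, 89, 89, 90, 90, 89, 89, 90, 90, 89, 88, 88,
[... 360 characters left out ...]
, 88, 86, 87, 87, 88, 89, 90, 90, 89, 89, 89, 89, 89, 88, 88, 90]
side -0.02 [147, 149, 151, 152, 148, 141, 138, 141, 157, 164, 153, 150, 152, 151, 149, 150, 149, 150, 150, 151, 151, 150, 150, 149, 149, 148, 149, 150, 148, 142, 132, 128, 138, 146, 151, 152, 151, 152, 153, 152, 151]
top -0.012 [126, 125, 124, 122, 120, 118, 120, 145, 155, 145, 134, 122, 120, 124, 126, 127, 126, 126, 126, 127, 127, 127, 122, 114, 99, 88, 86, 86, 88, 89, 90, 90, 90, 90, 89, 88, 87, 88, 88, 89, 91]
side -0.012 [148, 148, 149, 149, 146, 133, 130, 136, 153, 169, 150, 137, 147, 151, 151, 152, 153, 152, 152, 152, 152, 152, 152, 151, 152, 151, 151, 151, 146, 137, 126, 116, 115, 114, 115, 116, 116, 115, 114, 114, 113]
```

Run:
```python
from adm import *
S=lambda x,y,z:SO+SX*x+SY*y+SZ*z
xs=np.arange(-.022,.0221,.001); print((xs*1e3).round().astype(int).tolist())
for n in("top","side"):
    im=cv2.imread(f"pics/{n}0.png")
    for ys in((-.03,-.02),(-.01,.01),(.02,.03)):
        v=0
        for y in np.linspace(*ys,8):
            q=proj(n,[S(x,y,.062) for x in xs]).astype(np.float32)
            v=v+cv2.remap(im,q[:,:1].copy(),q[:,1:].copy(),cv2.INTER_LINEAR)[:,0].mean(1)/8
        print(n,ys,v.astype(int).tolist())
ys=np.r_[np.arange(-.052,-.03,.001),np.arange(.03,.0521,.001)]; print((ys*1e3).round().astype(int).tolist())
for n in("top","side"):
    im=cv2.imread(f"pics/{n}0.png")
    for x in(-.006,-.003,0):
        q=proj(n,[S(x,y,.062) for y in ys]).astype(np.float32)
        print(n,x,cv2.remap(im,q[:,:1].copy(),q[:,1:].copy(),cv2.INTER_LINEAR)[:,0].mean(1).astype(int).tolist())
```

```text
[-22, -21, -20, -19, -18, -17, -16, -15, -14, -13, -12, -11, -10, -9, -8, -7, -6, -5, -4, -3, -2, -1, 0, 1, 2, 3, 4, 5, 6, 7, 8, 9, 10, 11, 12, 13, 14, 15, 16, 17, 18, 19, 20, 21, 22]
top (-0.03, -0.02) [111, 123, 152, 185, 207, 203, 184, 163, 146, 132, 125, 124, 124, 125, 125, 125, 124, 122, 120, 124, 140, 158, 173, 180, 183, 183, 182, 181, 181, 183, 183, 178, 169, 157, 142, 130, 123, 121, 120, 121, 121, 121, 122, 122, 122]
top (-0.01, 0.01) [112, 132, 164, 196, 212, 205, 187, 165, 146, 133, 127, 125, 125, 125, 125, 124, 123, 120, 118, 124, 139, 159, 174, 181, 183, 182, 182, 182, 183, 184, 184, 180, 170, 156, 140, 129, 123, 121, 121, 121, 122, 122, 123, 123, 123]
top (0.02, 0.03) [110, 131, 166, 201, 214, 200, 182, 161, 145, 132, 126, 125, 125, 124, 123, 122, 121, 119, 120, 130, 145, 162, 173, 180, 182, 181, 180, 181, 183, 184, 183, 178, 170, 155, 140, 128, 124, 122, 121, 122, 122, 122, 123, 123, 123]
side (-0.03, -0.02) [108, 112, 129, 155, 180, 196, 195, 181, 160, 143, 132, 129, 131, 133, 133, 132, 131, 133, 139, 151, 163, 173, 177, 177, 176, 174, 173, 173, 174, 174, 175, 174, 172
[... 1443 characters left out ...]
 122, 125, 128]
side -0.006 [126, 127, 147, 163, 163, 160, 159, 161, 153, 143, 140, 133, 129, 127, 127, 125, 126, 128, 130, 132, 134, 133, 133, 141, 145, 147, 147, 145, 143, 143, 144, 146, 147, 150, 149, 141, 114, 92, 86, 83, 82, 82, 81, 80, 78]
side -0.003 [126, 135, 150, 162, 165, 160, 154, 159, 163, 159, 158, 157, 153, 147, 148, 154, 151, 142, 140, 147, 151, 154, 167, 168, 161, 158, 151, 147, 145, 144, 143, 145, 146, 155, 163, 149, 118, 95, 87, 82, 81, 82, 83, 82, 81]
side 0 [127, 135, 147, 159, 167, 157, 147, 157, 170, 173, 177, 178, 175, 174, 176, 177, 176, 178, 178, 176, 175, 178, 175, 176, 175, 172, 163, 153, 147, 145, 145, 145, 148, 155, 162, 140, 112, 93, 87, 81, 82, 82, 83, 84, 84]
```

Sampling the empty-slot images, the mouth rim is centred about -3.7 mm in slot x in both views. In y, the side camera sees the slot at -3.4 and the module at -2.7, a shared camera bias. The needed correction is about dx -3.7 and dy -0.5 mm.

Run:
```python
from adm import *
dx,dy=-.0037,-.0005
arm.line_to(tslot(.066,-.0014,.0025),.08); arm.line_to(tslot(.066,dx,dy),.05)
r=go(.066,.038,dx,dy,lim=14); print(st()*1e3)
print(adm(r[0],dx,dy,6),arm.read_time())
```

```text
0.062 [-0.0401  0.9282 -0.1865] T [ 0.1989 -0.8308 -0.0018]
0.058 [ 0.7219 -1.1807  0.0476] T [ 0.1474 -0.8189  0.0213]
0.054 [0.6247 0.0999 0.4395] T [ 0.1649 -0.8084 -0.0749]
0.05 [-1.2199  0.8697  8.5174] T [ 0.2996 -0.3257 -0.1689]
0.046 [-3.4162  1.9237 18.7228] T [ 0.4451  0.2554 -0.3794]
[-4.678   0.0917 53.5357]
0 cmd [ 0.046  -0.0037 -0.0005] pos [-4.678   0.0917 53.5357] F [-3.4162  1.9237 18.7228]
1 cmd [ 0.049  -0.0042 -0.0002] pos [-4.6032  0.0232 53.6219] F [-1.9312  0.7782 14.0785]
2 cmd [ 0.0506 -0.0045 -0.0001] pos [-4.4974 -0.034  53.6837] F [-0.1306  0.5685 10.859 ]
3 cmd [ 0.051  -0.0045 -0.    ] pos [-4.4561 -0.0408 53.6538] F [-1.3154  0.9898 10.3823]
4 cmd [ 0.0511 -0.0047  0.0001] pos [-4.5083 -0.0087 53.6805] F [ 0.0389  0.3287 10.1791]
5 cmd [ 0.0512 -0.0047  0.0002] pos [-4.4938  0.0007 53.6811] F [0.1157 0.0739 9.1763]
(np.float64(0.05087002546796719), np.float64(-0.004695816248389504), np.float64(0.00019942239177344603)) 23.0583
```

```bash
cat > cen.py <<'E'
from adm import *
def cen(n=12,L=.25):
    W=[]
    for i in range(n):
        f=np.array(arm.read_ft_force())-FT0; T=np.array(arm.read_wrist_torque())-[.16,-.815,.0]
        W.append([*(f@v for v in(SX,SY,SZ)),*(T@v for v in(SX,SY,SZ))]); arm.pause(.01)
    m=np.mean(W,0); return m,(-L*m[0]-m[4])/m[2]*1e3,(m[3]-L*m[1])/m[2]*1e3
E
python3 - <<'E'
from cen import *
print(st()*1e3,cen())
h=.0508
for dx,dy in((-.0037,.0002),(-.0028,.0002),(-.002,.0002),(-.002,-.0008),(-.0028,-.0008),(-.0037,-.0008)):
    arm.line_to(tslot(h,dx,dy),.03); print(st()*1e3,cen(6))
    if st()[2]<.0526: break
print(arm.read_time())
E
```

```text
[-4.5487  0.0089 53.6689] (array([-0.1735, -0.0321, 10.3593, -0.0205,  0.1084, -0.0127]), np.float64(-6.276493627692536), np.float64(-1.2015305770189542))
[-4.1386 -0.0369 53.6237] (array([-1.5455,  0.313 , 10.7849,  0.0792,  0.5032,  0.0019]), np.float64(-10.834812781001135), np.float64(0.08518200398722058))
[-3.7995 -0.1036 53.6365] (array([-2.6913,  0.8003, 10.9963,  0.1218,  0.8447,  0.0233]), np.float64(-15.633272643766173), np.float64(-7.115634684794078))
[-3.5087 -0.1505 53.6299] (array([-3.5299,  0.6508, 11.7024,  0.1677,  1.1313,  0.0343]), np.float64(-21.26094029431652), np.float64(0.42551553719517643))
[-3.4259 -0.4082 53.6227] (array([-3.9513,  2.1928, 12.2115,  0.4467,  1.2574, -0.0585]), np.float64(-22.075962874902896), np.float64(-8.313850808292633))
[-3.7889 -0.3707 53.627 ] (array([-2.7521,  1.9362, 11.4188,  0.3852,  0.922 , -0.0329]), np.float64(-20.48766421658197), np.float64(-8.656582733258492))
[-4.101  -0.2716 53.654 ] (array([-1.4784,  1.5463, 11.1355,  0.3265,  0.5713, -0.0243]), np.float64(-18.112953669728906), np.float64(-5.398062353483764))
24.9583
```

The contact centroid settles it. At x=-4.5 the whole -x edge bears (rx≈-6, ry≈0), and at x=-0.6 and -1.3 it was the +x side. That puts the slot centre near x≈-2.5, y≈0.

Run:
```python
from cen import *
for dx,dy in((-.0024,-.0001),(-.0028,-.0004),(-.0019,-.0003)):
    arm.line_to(tslot(.060,-.0028,dy),.08); arm.line_to(tslot(.060,dx,dy),.04)
    r=go(.056,.044,dx,dy,lim=9,step=.003); p=st(); print(p*1e3,cen(6),arm.read_time())
    if p[2]<.0522: break
```

```text
0.053 [-0.4807  0.1081  1.0117] T [ 0.1419 -0.8285  0.0077]
0.05 [ 0.5327  0.6792 -0.0551] T [ 0.0915 -0.8334  0.0221]
0.047 [ 0.118   0.2705 -0.0029] T [ 0.1184 -0.8161 -0.0729]
0.044 [ 0.4115  0.4446 -0.5572] T [ 0.1729 -0.8271  0.0459]
[-2.4309 -0.0778 43.7013] (array([ 0.3216,  0.2174,  0.0446, -0.0276, -0.0046, -0.012 ]), np.float64(-1698.0839427634892), np.float64(-1836.5871549218514)) 26.5417
```

It's in the slot with no force. I'll go on to home.

Run:
```python
from cen import *
dx,dy=-.0024,-.0001
arm.line_to(tslot(.012,dx,dy),.08); f=np.array(arm.read_ft_force())-FT0; print(st()*1e3,f@SX,f@SY,f@SZ)
h=.012
while h>-.012:
    h-=.003; arm.line_to(tslot(h,dx,dy),.06)
    f=np.array(arm.read_ft_force())-FT0; print(round(h,3),st()*1e3,f@SX,f@SY,f@SZ)
    if f@SZ>20: break
print(arm.read_time())
for n in("side","top"): cv2.imwrite(f"pics/{n}4.png",snapshot(n))
```

```text
[-2.4082 -0.0698 12.3055] 0.1965647048236473 0.7085239252761973 0.3508119003596573
0.009 [-2.4686 -0.1541  9.1562] 0.17014859833843596 0.9576743981382886 -0.23882689312422106
0.006 [-2.4453 -0.0826  5.7566] -0.15951506372087326 0.0027717629088425395 0.2525627551969514
0.003 [-2.4422 -0.0622  2.6791] -0.25915960508961494 -1.3008659106568905 -0.5851397573388347
0.0 [-2.4132 -0.0307 -0.2917] 0.619743505199269 0.2713399343294603 -0.3240777584505308
-0.003 [-2.3069 -0.0888 -1.2338] -0.7169819025385907 1.080798208801573 6.64314969349141
-0.006 [-2.6021  0.0073 -1.2766] -2.2104814885412356 1.728621782842948 15.1309764841539
-0.009 [-2.9096  0.0861 -1.3165] -4.202548539615997 1.747216674886063 22.90164383489675
28.8417
```

Run:
```python
from cen import *
dx,dy=-.0024,-.0001
arm.line_to(tslot(-.002,dx,dy),.05); arm.move_gripper(.4); arm.pause(.1)
print(arm.read_opening(),arm.read_ft_force())
arm.line_to(tslot(.02,dx,dy),.06); print(arm.read_ft_force()); arm.line_to(tslot(.095,dx,dy),.15)
z=.36
a=jig(.06,-.035,0)
arm.line_to([a[0],a[1],z],.2,ori=ori(RJ.apply([1,0,0]),[0,0,-1]))
arm.move_gripper(0)
g=jig(-.078,.067,0)
for sg in(1,-1):
    q=arm.ik([g[0],g[1],z-.06],ori(sg*SY,[0,0,-1])); print(sg,q)
print(arm.read_joint_positions(),arm.read_time())
for n in("side","top"): cv2.imwrite(f"pics/{n}5.png",snapshot(n))
A=cv2.imread("pics/top5.png")[140:260,350:470];B=cv2.imread("pics/side5.png")[225:345,320:440]
cv2.imwrite("pics/c5.png",cv2.resize(np.hstack([A,B]),(800,400),interpolation=cv2.INTER_CUBIC))
```

```text
0.39802602140520593 [ 0.1876 -0.235   0.5577]
[-0.9899 -1.0061 -0.8942]
1 [ 0.2877  0.4563 -0.0718  1.7347  0.0388  0.9521  1.9211]
-1 [-0.2153  0.5355  0.7122  1.7502 -0.4052  1.0081 -0.7729]
[ 0.1547  0.708   0.3106  1.1167 -0.2048  1.347   0.59  ] 32.025
```

View pics/c5.png

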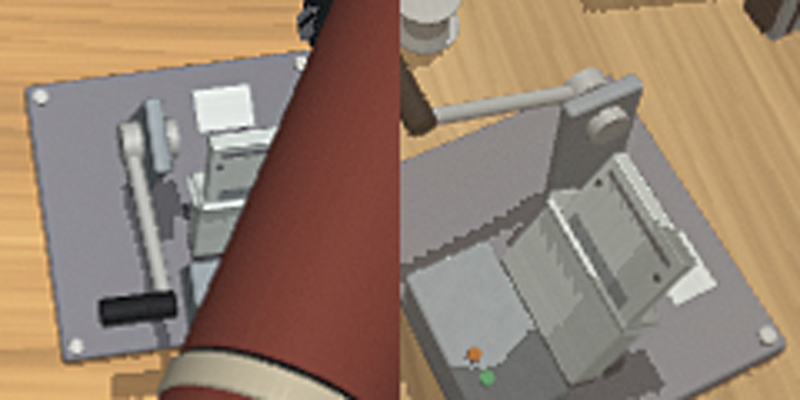

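The module is fully seated and released: about half of it shows above the mouth, upright in the slot around (620,250) in the side crop. Now I'll do the lever, pressing with shut fingertips along its arc.

Run:
```python
from cen import *
H=np.array([.0325,.067,.115]); q=ori(-SY,[0,0,-1])
def tcp(a,up=0): return jig(H[0]-.12*np.cos(a),H[1],H[2]+.12*np.sin(a)+.009+.073+up)
arm.movep(tcp(.4,.05),q); arm.pause(.2)
f0=np.array(arm.read_ft_force()); print(f0,arm.read_time())
arm.line_to(tcp(.4,.004),.12)
for a in(.3,.2,.1,0,-.1,-.2,-.3,-.4):
    arm.line_to(tcp(a),.07); print(a,np.array(arm.read_ft_force())-f0,arm.read_tool_pos()[2]-.082)
up=0
for i in range(8):
    f=np.array(arm.read_ft_force())-f0
    if f[2]>14: break
    up-=.002; arm.line_to(tcp(-.4,up),.05); print(up,np.array(arm.read_ft_force())-f0,arm.read_tool_pos()[2]-.082)
arm.pause(.2)
cv2.imwrite("pics/side6.png",snapshot("side"))
for a in(-.3,-.2,-.1,0,.1,.2,.3,.4): arm.line_to(tcp(a),.1)
arm.line_to(tcp(.4,.06),.1); arm.pause(.3); print(np.array(arm.read_ft_force())-f0)
b=jig(-.15,.10,.33); arm.movep(b,q); arm.pause(.3)
print(arm.read_time())
for n in("side","top"): cv2.imwrite(f"pics/{n}7.png",snapshot(n))
A=cv2.imread("pics/side6.png")[215:345,290:420];B=cv2.imread("pics/side7.png")[215:345,290:420]
cv2.imwrite("pics/c7.png",cv2.resize(np.hstack([A,B]),(800,400),interpolation=cv2.INTER_CUBIC))
```

```text
[-0.1549  0.4095 -0.7277] 33.5583
0.3 [-0.5386 -2.192   4.4671] 0.1511318859880768
0.2 [-1.9186 -2.3343  4.5811] 0.13917333687411604
0.1 [-1.7902 -2.4477  4.3694] 0.12722105825301594
0 [-1.2517 -1.639   4.9264] 0.11527912679546813
-0.1 [-1.2574 -3.1859  4.8331] 0.10328458158246413
-0.2 [-1.8576 -2.5027  4.4827] 0.09143773359638062
-0.3 [-1.3433 -2.6981  4.8327] 0.0798008440766285
-0.4 [-3.3295 -2.7137  6.2846] 0.06850339786607497
-0.002 [-2.6787 -1.3952 10.834 ] 0.0675657557050499
-0.004 [-5.9711  0.7034 18.6241] 0.06699793716038065
[ 0.1781 -0.5151  1.5224]
41.4417
```

View pics/c7.png

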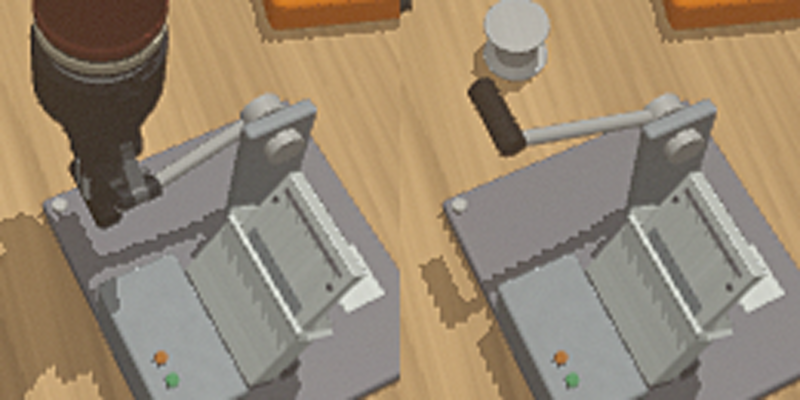

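The left crop shows the lever down at its stop, where the force rose steeply at grip height 0.067. The right crop shows it back up at rest, grip at about (497,115), with the module home and the arm clear.

```bash
python3 -c "
from station import ticket;print(ticket.finish_job())"
```

```text
the job is handed in; nothing more can be done
None
```

I handed the job in at about 41 s: the wide module is home in the sloping slot and released, then the lever went down to its stop and came back up, with the arm clear; the hand-in gave no verdict.

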